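# Gauge a napkin ring and show it to the inspection camera

## Task

Of the two brass napkin rings standing on the counter, take the one with the wider bore and slide it fully down over the pin of the steel gauge until it sits on the shoulder, to prove that it fits. Then draw it off again and hold it still in the air in front of the inspection camera, its middle on the lens's line of sight 12 cm from the glass, with its bore pointing straight at the lens; finish while still holding it there. Do not touch the camera, and leave the other ring, the stamp and the candle where they are.

Things in the scene. Friction and masses are not known exactly. Their poses are not given: they have to be found in the camera images.
- ring_wide: brass (warm orange-yellow) napkin ring with the WIDER bore, a plain tube open at both ends standing upright on the counter: outer diameter 44 mm, bore 26 mm, 36 mm tall, 90 g nominal. Origin: centre of its underside; z runs along its bore. Goes over the gauge pin with 4 mm play in diameter.
- ring_wide_mid (a point): centre of the wide ring's bore at mid height, 18 mm above its underside
- ring_narrow: the other brass ring, alike outside (44 mm outer diameter, 36 mm tall) but with a bore of only 17 mm, too small for the pin; stands upright, to be left alone. Origin: centre of its underside. Either ring may stand on the left or the right; they are at least 75 mm apart between centres.
- gauge: steel plug gauge fixed upright on the counter: dark round base 52 mm diameter, 8 mm high; on it a bright shoulder 34 mm diameter up to 30 mm above the counter; on that the pin, 22 mm diameter, 40 mm long, its top 9 mm tapered. Origin: centre of its underside, on the pin's axis; z up.
- gauge_seat (a point): on the pin's axis, at the height of the shoulder's top (30 mm above the counter), where the ring's underside comes to rest
- gauge_tip (a point): top of the gauge pin, 70 mm above the counter
- camera: small inspection camera fixed on the counter: black round foot 60 mm diameter, short post, grey barrel 38 mm diameter and 50 mm long, its highest edge about 90 mm above the counter. Origin: centre of the foot's underside. The barrel leans towards the camera's own -x (roughly towards the robot) and looks upwards: its line of sight is 35 degrees off vertical.
- camera_lens (a point): centre of the lens glass, 20 mm from the foot's centre towards the camera's -x and 80 mm above the counter. The point's own z axis is the line of sight, pointing out of the lens: upwards, leaning 35 degrees from vertical towards the camera's -x.
- camera_view (a point): the point in the air on the line of sight 120 mm from the glass, 178 mm above the counter, where the ring's middle belongs; same axes as camera_lens (z out of the lens)
- pouch_rack: fixed display rack of clear tiers, left of the work: black foot 300 mm (world y) x 170 mm (world x), posts and tiers up to 410 mm high; its right-hand side, at y = -0.11, faces the work. Keep the arm clear of it. Origin: centre of the foot's underside.
- pos_terminal: fixed till behind the work: its slanting screen begins at x = 0.60 and spans y = -0.30 to -0.10 there, from 130 to 350 mm above the counter. Keep the hand clear of it. Origin: on the counter under the till.
- stamp: wooden hand stamp, foot 28 x 52 mm, 71 mm tall, standing loose; leave alone. Origin: centre of its underside.
- candle: striped round candle, 48 mm diameter, 65 mm tall, standing loose; leave alone. Origin: centre of its underside.

How it is judged:
On the way:
1. the wide ring sits fully down on the gauge's shoulder, round the pin (horizontal distance between ring_wide and gauge_seat below 0.005 m and z of ring_wide in the frame of gauge_seat between -0.004 and 0.004 m and angle between ring_wide's own z axis and vertical below 0.12 rad), for 0.2 s.
At the end, for the whole second after the job is handed in: The wide ring is held still in the fingers, touching neither camera nor gauge, its middle within 20 mm of the point on the line of sight 120 mm from the glass, its bore within 0.2 rad of that line (either end first); the other ring, stamp and candle within 20 mm of where they stood (distance between ring_wide_mid and camera_view below 0.02 m and angle between the z axis of ring_wide and the z axis of camera_view, either way round below 0.2 rad and contact force between the fingers and ring_wide above 1 N and contact force between ring_wide and camera below 0.1 N and contact force between ring_wide and gauge below 0.1 N and linear speed of ring_wide below 0.03 m/s and height (world z) of ring_wide_mid above 0.14 m and distance of each of ring_narrow, stamp, candle from where it was at the start of the episode below 0.02 m); the arm keeps its last pose, push and grip.
It fails at once if the narrow-bored ring is moved by more than 20 mm (distance of ring_narrow from where it was at the start of the episode above 0.02 m).
It fails at once if the stamp is moved by more than 20 mm (distance of stamp from where it was at the start of the episode above 0.02 m).
It fails at once if the candle is moved by more than 20 mm (distance of candle from where it was at the start of the episode above 0.02 m).
It fails at once if the camera is touched (more than 2 N) (contact force between camera and anything else above 2 N).
It also fails if it takes over 48 s, if anything falls off the work surface, if the arm or the gripper's body presses on something with over 40 N, if the wrist force passes 120 N, or if a joint passes its speed limit or range.

## Robot

A 6-joint arm with a two-finger parallel gripper is mounted at the origin on a cart in front of the work surface, level with it; the furniture and walls round the work are solid. World frame = base frame: x ahead of the robot, y to its left, z up, the work surface at z = 0. Lengths are in m, angles in rad, forces in N, time in s.
With the tool pointing down it reaches from about 0.25 to 0.725 m from the base axis. Payload 4 kg.
Tool frame: the origin (TCP) lies at the very end of the fingers, on their centre line; the grasp point (between the pads) lies 19 mm behind it (arm.grip_point_offset is the distance from the TCP to the grasp point, in m); z points along the fingers, x is the direction in which the jaws open and shut, and the axes are right-handed (so a half turn about z gives the same grasp; the last joint's range is limited). The gripper opens to 85 mm and grips with 20 to 120 N. Pads are 22 mm wide; open, the fingers measure 114 mm over their backs; the gripper's body (76 mm by 85 mm) begins 54 mm behind the grasp point. The pads swing forward as they close: fully open they stand 13 mm farther back than shut.
Start: joints at [-1.16, 0.241, 0.005, 1.335, 0, 1.571], TCP at [0.2, -0.458, 0.231] pointing down, gripper open.
Joint ranges: [-2.72, 2.72], [-1.05, 1.87], [-1.09, 1.28], [-1.99, 2.15], [-1.42, 1.44], [-3.14, 3.14]. Speed limits (rad/s): [2.79, 2.79, 3.14, 3.14, 3.14, 3.14].

## Interface

Orientations are given as a rotation vector (axis times angle).
In Python, from bench import arm, monitor, optics gives the robot as it stands. Calls block until the motion is done:
- arm.move_pose(position, orientation): joint-space move of the TCP to a pose.
- arm.move_l(position, orientation=None, feed=0.15, until_force=None): straight line of the TCP; orientation=None keeps the orientation; feed is the mean speed in m/s. With until_force (N) it stops when the force on the tool has changed by that much, and returns True; else False.
- arm.set_joints(angles): joint-space move.
- arm.open_gripper() and arm.clamp(strength=None): open the fingers fully, or close them until they stop; strength is the grip in N (None keeps the last).
- arm.pause(seconds).
- arm.ik(position, orientation): joint angles nearest the present ones, or None.
- monitor.state(): the state.
- optics.snapshot(name): name is "side" or "top"; returns a dict with "color" (400x640x3 uint8, blue, green, red), "camera_matrix" (3x3 intrinsics, pixels), "extrinsics" (4x4, takes a point from camera to world coordinates). Camera axes: x right, y down, z forward; pixel columns grow to the right and rows downward; lengths in m; the calibration is good to about 2 mm. A picture is of the moment at which its call begins. There is no depth.
A pose or a line that the arm cannot do raises arm.IKError and nothing moves.
- arm.close_job(): hands the job in, once; it reports no verdict.
The state is a dict: "clock": time; "joint_positions": joint angles; "joint_vel": joint speeds; "effort": joint torques, N m; "tool_pos": TCP position; "eef_rot": TCP orientation; "wrist_force": force on the tool from outside, world axes, zero at the start; "torque": the same for the moment, N m; "opening": finger opening in m.
Only numpy, scipy, OpenCV 4.12 (cv2) and the standard library are available. Lean on these libraries where they do the work, as an engineer would, in place of code of your own. Each camera call takes 0.05 s, during which the arm holds its last target. There are 200 camera calls.

## Working session

There is one attempt and no reset: what is moved stays moved. The work goes in short steps, each a Python script; the robot and the scene stay as the last script left them, time stands still between calls to the robot, and variables do not carry over. Pictures are saved under pics/ and viewed, about 8 in all and at most 12, crops included, and the job is handed in when it is done.

```bash
mkdir -p pics; ls
python3 - <<'E'
from bench import arm, monitor, optics
import cv2,numpy as np
np.set_printoptions(precision=4,suppress=True)
for n in("top","side"):
    s=optics.snapshot(n); cv2.imwrite(f"pics/{n}0.png",s["color"]); print(n,s["camera_matrix"],s["extrinsics"])
print(monitor.state(), arm.grip_point_offset)
E
```

```text
pics
top [[516.1775   0.     325.2661]
 [  0.     516.1775 198.8925]
 [  0.       0.       1.    ]] [[ 0.0092 -0.9896  0.1434  0.3954]
 [-1.     -0.0096 -0.0024 -0.1513]
 [ 0.0037 -0.1434 -0.9897  1.2933]
 [ 0.      0.      0.      1.    ]]
side [[477.8804   0.     324.018 ]
 [  0.     477.8804 199.495 ]
 [  0.       0.       1.    ]] [[ 0.986  -0.0942  0.1377  0.4262]
 [-0.1658 -0.6466  0.7446 -1.0706]
 [ 0.0189 -0.757  -0.6531  0.9127]
 [ 0.      0.      0.      1.    ]]
{'clock': 0.1, 'joint_positions': array([-1.16  ,  0.2413,  0.0038,  1.3352, -0.    ,  1.5708]), 'joint_vel': array([ 0.0018, -0.0003,  0.0031, -0.0008, -0.0009, -0.0016]), 'effort': array([  0.0008, -37.3138,  25.301 ,   0.0109,  -0.0001,  -0.    ]), 'tool_pos': array([ 0.1994, -0.4579,  0.2305]), 'eef_rot': array([-2.627 ,  1.721 ,  0.0025]), 'wrist_force': array([-0.2779, -0.8958,  0.4302]), 'torque': array([0.0174, 0.023 , 0.0072]), 'opening': 0.08556033264867154} 0.0187
```

View pics/top0.png

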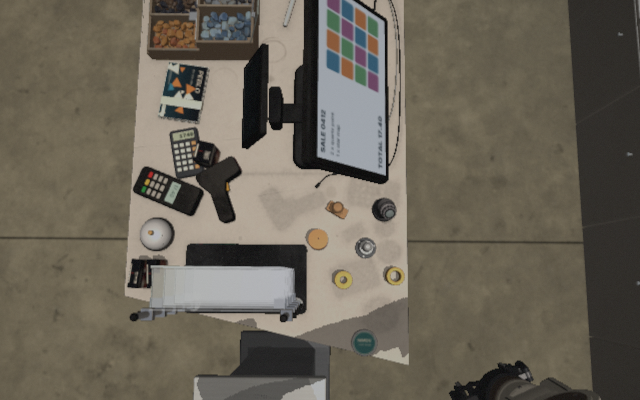

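View pics/side0.png

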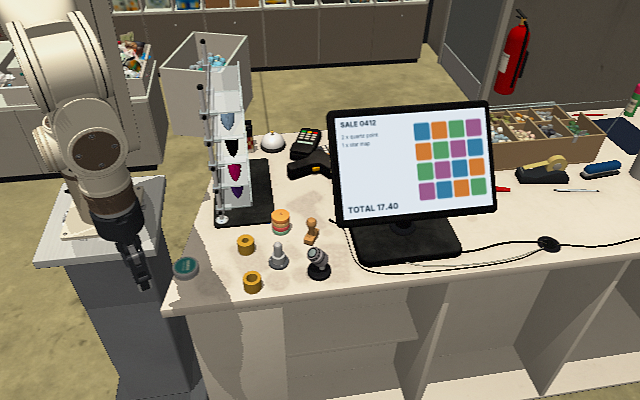

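The top view shows rings at about (343,280) and (395,276), the gauge at (366,246), the camera at (384,209), the candle at (317,239) and the stamp at (337,209). The side view shows the rings at (246,244) and (252,282), the gauge at (279,256) and the camera at (318,263). Next I'll zoom in on these and measure.

```bash
cat > h.py <<'E'
from bench import arm, monitor, optics
import cv2,numpy as np
from scipy.spatial.transform import Rotation as R
np.set_printoptions(precision=4,suppress=True)
def ray(s,uv):
    E=s["extrinsics"]; d=E[:3,:3]@np.linalg.solve(s["camera_matrix"],[uv[0],uv[1],1]); return E[:3,3],d
def plane(s,uv,z):
    o,d=ray(s,uv); return o+d*(z-o[2])/d[2]
def proj(s,p):
    E=s["extrinsics"]; q=s["camera_matrix"]@(E[:3,:3].T@(np.asarray(p)-E[:3,3])); return q[:2]/q[2]
def brass(img,lo=(18,120,90),hi=(32,255,255)):
    return cv2.inRange(cv2.cvtColor(img,cv2.COLOR_BGR2HSV),lo,hi)
E
python3 - <<'E'
from h import *
t=optics.snapshot("top"); s=optics.snapshot("side")
a=cv2.resize(t["color"][190:300,300:410],None,fx=5,fy=5,interpolation=cv2.INTER_CUBIC)[:,:]
b=cv2.resize(s["color"][200:300,225:335],None,fx=5,fy=5,interpolation=cv2.INTER_CUBIC)
cv2.imwrite("pics/ca.png",a); cv2.imwrite("pics/cb.png",b)
for n,im in(("top",t),("side",s)):
    m=brass(im["color"],(12,110,70),(34,255,255)); k,l,st,c=cv2.connectedComponentsWithStats(m)
    x0,x1,y0,y1=(300,410,190,300) if n=="top" else (225,335,200,300)
    for i in range(1,k):
        if st[i,4]>15 and x0<c[i][0]<x1 and y0<c[i][1]<y1: print(n,st[i],c[i],plane(im,c[i],.036))
E
```

```text
top [327 202  20  17 200] [336.8   209.175] [ 0.5524 -0.1828  0.036 ]
top [308 230  19  20 299] [317.3913 238.9833] [ 0.4788 -0.136   0.036 ]
top [386 267  18  18 166] [394.5843 275.5904] [ 0.3924 -0.3231  0.036 ]
top [334 271  18  18 206] [342.7767 279.2816] [ 0.3825 -0.1982  0.036 ]
side [271 209  18  19 291] [279.9141 217.8763] [ 0.4814 -0.1285  0.036 ]
side [304 217  15  28 241] [310.722  231.1079] [ 0.5558 -0.1905  0.036 ]
side [237 235  18  21 303] [245.396 244.67 ] [ 0.386  -0.2144  0.036 ]
side [243 271  19  23 353] [251.8555 281.8669] [ 0.3957 -0.3369  0.036 ]
```

View pics/ca.png

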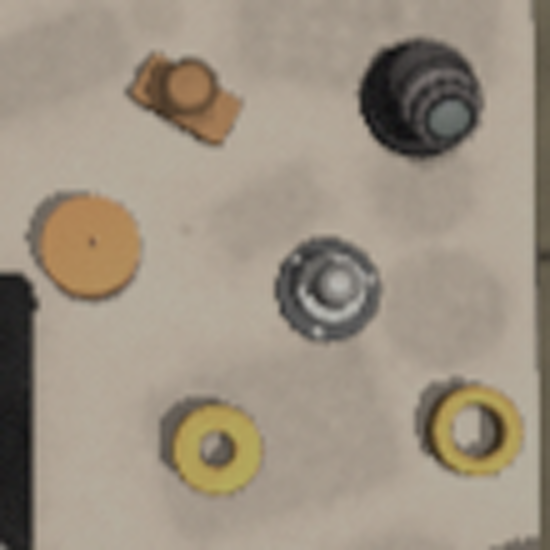

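View pics/cb.png

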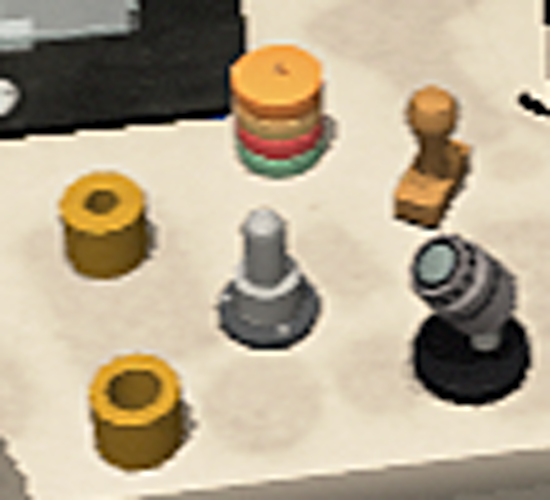

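The picture shows that the right-hand ring, at top (395,276), has the wider bore. The lens is at top crop (449,117) and side crop (436,262). Next I'll take precise circle fits and triangulate.

Run:
```python
from h import *
t=optics.snapshot("top"); s=optics.snapshot("side")
F=8
def comp(im,box,fn):
    x0,y0,x1,y1=box
    c=cv2.resize(im["color"][y0:y1,x0:x1],None,fx=F,fy=F,interpolation=cv2.INTER_CUBIC)
    m=fn(c); k,l,st,ce=cv2.connectedComponentsWithStats(m)
    i=1+np.argmax(st[1:,4]); m=(l==i).astype(np.uint8)
    cn=max(cv2.findContours(m,cv2.RETR_EXTERNAL,cv2.CHAIN_APPROX_NONE)[0],key=len)
    h=cv2.convexHull(cn); tr=lambda p:(np.array(p)+.5)/F-.5+[x0,y0]
    e=cv2.fitEllipse(h); cc,r=cv2.minEnclosingCircle(h)
    return tr(e[0]),np.array(e[1])/F,tr(cc),r/F
hsv=lambda lo,hi:(lambda c:cv2.inRange(cv2.cvtColor(c,cv2.COLOR_BGR2HSV),lo,hi))
def rep(n,im,r,z):
    print(n,r[0],r[1],plane(im,r[0],z)[:2],'| circ',r[2],r[3],plane(im,r[2],z)[:2])
rep('wide top rim',t,comp(t,(380,262,408,290),hsv((15,90,120),(36,255,255))),.036)
rep('wide top all',t,comp(t,(380,262,408,290),hsv((12,90,60),(36,255,255))),.036)
rep('wide side rim',s,comp(s,(238,266,268,298),hsv((10,100,140),(36,255,255))),.036)
rep('narrow top',t,comp(t,(328,264,358,294),hsv((15,90,120),(36,255,255))),.036)
rep('narrow side',s,comp(s,(232,230,260,260),hsv((10,100,140),(36,255,255))),.036)
dark=lambda th:(lambda c:cv2.inRange(cv2.cvtColor(c,cv2.COLOR_BGR2GRAY),0,th))
rep('gauge base',t,comp(t,(352,232,380,262),dark(120)),.008)
rep('gauge base side',s,comp(s,(265,245,293,275),dark(115)),.004)
rep('cam foot',t,comp(t,(368,193,402,226),dark(105)),.004)
rep('cam foot side',s,comp(s,(304,262,335,285),dark(60)),.008)
def tri(a,b):
    (o1,d1),(o2,d2)=ray(t,a),ray(s,b)
    k=np.linalg.lstsq(np.c_[d1,-d2],o2-o1,rcond=None)[0]; p,q=o1+k[0]*d1,o2+k[1]*d2
    return (p+q)/2,np.linalg.norm(p-q)
c=lambda x,y,o:(np.array([x,y])+.5)/5-.5+o
print('lens',tri(c(449,117,[300,190]),c(436,262,[225,200])))
print('tip',tri(c(337,284,[300,190]),c(264,213,[225,200])))
print('tip z.07',plane(t,c(337,284,[300,190]),.07))
print('lens z.08',plane(t,c(449,117,[300,190]),.08),plane(s,c(436,262,[225,200]),.08))
```

```text
wide top rim [395.0521 275.7466] [17.4915 18.0911] [ 0.392  -0.3242] | circ [394.8955 275.6731] 9.145700454711914 [ 0.3922 -0.3238]
wide top all [394.4233 275.6641] [17.9163 19.1517] [ 0.3922 -0.3227] | circ [394.3974 275.8663] 9.586918830871582 [ 0.3917 -0.3226]
wide side rim [251.3203 277.6052] [14.6028 18.7156] [ 0.3951 -0.3239] | circ [251.4375 278.0625] 9.341619491577148 [ 0.3953 -0.3253]
narrow top [342.9017 279.4584] [17.8725 18.1514] [ 0.382  -0.1985] | circ [342.8112 279.4224] 9.140841484069824 [ 0.3821 -0.1983]
narrow side [244.8363 240.2023] [12.4642 17.3596] [ 0.3852 -0.1985] | circ [244.9323 240.4135] 8.654539108276367 [ 0.3855 -0.1993]
gauge base [364.9428 247.5705] [21.0332 21.2247] [ 0.4605 -0.254 ] | circ [364.9564 247.5142] 10.72451400756836 [ 0.4606 -0.254 ]
gauge base side [278.295  261.3969] [16.6275 20.5064] [ 0.4638 -0.254 ] | circ [278.375  262.0625] 10.310997009277344 [ 0.4638 -0.2562]
cam foot [383.4802 209.3509] [24.0452 24.7076] [ 0.557  -0.3011] | circ [383.586  209.2008] 12.501166343688965 [ 0.5574 -0.3014]
cam foot side [318.7726 270.59  ] [19.8498 23.7612] [ 0.5595 -0.3026] | circ [318.8064 270.6913] 11.69767951965332 [ 0.5596 -0.3029]
lens (array([ 0.5401, -0.3061,  0.0816]), np.float64(0.0026676977823797024))
tip (array([ 0.4623, -0.2536,  0.0728]), np.float64(0.0047042079904989365))
tip z.07 [ 0.4601 -0.2539  0.07  ]
lens z.08 [ 0.5389 -0.3063  0.08  ] [ 0.5417 -0.3046  0.08  ]
```

```bash
cat >> h.py <<'E'
def tool(zdir,xdir):
    z=np.array(zdir,float);z/=np.linalg.norm(z);x=np.array(xdir,float);x-=z*(x@z);x/=np.linalg.norm(x)
    return R.from_matrix(np.c_[x,np.cross(z,x),z]).as_rotvec()
def los(psi):
    a=np.radians(35); return np.array([-np.sin(a)*np.cos(psi),-np.sin(a)*np.sin(psi),np.cos(a)])
RING=np.array([.3936,-.324]);GAUGE=np.array([.462,-.254]);FOOT=np.array([.5585,-.302])
E
python3 - <<'E'
from h import *
for sg in(1,-1):
    print(sg)
    D=tool([0,0,-1],[0,sg,0])
    for p in([*RING,.15],[*RING,.004],[*GAUGE,.12],[*GAUGE,.034],[*GAUGE,.25]): print(p,arm.ik(p,D))
    for psi in(0,.19,.35):
        v=los(psi); L=np.r_[FOOT-.02*np.array([np.cos(psi),np.sin(psi)]),.08]; C=L+.12*v
        print(psi,C,arm.ik(C-v*.014,tool(-v,[-sg*np.sin(psi),sg*np.cos(psi),0])))
# overlay of barrel axis for 3 yaws
t=optics.snapshot("top"); s=optics.snapshot("side"); out=[]
for im,(x0,y0),off in((t,(368,193),[-.0014,.0008]),(s,(302,243),[.0012,-.0008])):
    F=10; c=cv2.resize(im["color"][y0:y0+42,x0:x0+38],None,fx=F,fy=F,interpolation=cv2.INTER_CUBIC)
    for psi,col in((-.1,(255,0,0)),(.19,(0,255,0)),(.45,(0,0,255))):
        f=FOOT+off; L=np.r_[f-.02*np.array([np.cos(psi),np.sin(psi)]),.08]
        # barrel silhouette: circles at both ends
        v=los(psi);a=np.cross(v,[0,0,1]);a/=np.linalg.norm(a);b=np.cross(v,a)
        for d in(0,-.05):
            pts=[proj(im,L+d*v+.019*(np.cos(q)*a+np.sin(q)*b)) for q in np.linspace(0,6.3,40)]
            pts=((np.array(pts)-[x0,y0]+.5)*F-.5).astype(np.int32)
            cv2.polylines(c,[pts],True,col,1)
    out.append(c)
cv2.imwrite("pics/yaw.png",np.hstack(out))
E
```

```text
1
[np.float64(0.3936), np.float64(-0.324), 0.15] [-0.6887  0.3101 -0.1189  1.1417  0.     -0.6887]
[np.float64(0.3936), np.float64(-0.324), 0.004] [-0.6887  0.4768 -0.305   0.789   0.     -0.6887]
[np.float64(0.462), np.float64(-0.254), 0.12] [-0.5027  0.3682 -0.1187  1.084   0.     -0.5027]
[np.float64(0.462), np.float64(-0.254), 0.034] [-0.5027  0.4631 -0.2274  0.8803  0.     -0.5027]
[np.float64(0.462), np.float64(-0.254), 0.25] [-0.5027  0.2881  0.117   1.3997  0.     -0.5027]
0 [ 0.4697 -0.302   0.1783] [-0.7827  0.1259 -0.5032  0.4809  0.4164 -0.6837]
0.19 [ 0.4713 -0.3188  0.1783] [-0.849   0.2112 -0.3816  0.6368  0.5171 -0.9479]
0.35 [ 0.4751 -0.3325  0.1783] [-0.8843  0.2944 -0.2578  0.7913  0.5721 -1.1673]
-1
[np.float64(0.3936), np.float64(-0.324), 0.15] [-0.6887  0.3101 -0.1189  1.1417  0.      2.4529]
[np.float64(0.3936), np.float64(-0.324), 0.004] [-0.6887  0.4768 -0.305   0.789   0.      2.4529]
[np.float64(0.462), np.float64(-0.254), 0.12] [-0.5027  0.3682 -0.1187  1.084   0.      2.6389]
[np.float64(0.462), np.float64(-0.254), 0.034] [-0.5027  0.4631 -0.2274  0.8803  0.      2.6389]
[np.float64(0.462), np.float64(-0.254), 0.25] [-0.5027  0.2881  0.117   1.3997  0.      2.6389]
0 [ 0.4697 -0.302   0.1783] [-0.7827  0.1259 -0.5032  0.4809  0.4164  2.4579]
0.19 [ 0.4713 -0.3188  0.1783] [-0.849   0.2112 -0.3816  0.6368  0.5171  2.1936]
0.35 [ 0.4751 -0.3325  0.1783] [-0.8843  0.2944 -0.2578  0.7913  0.5721  1.9743]
```

View pics/yaw.png

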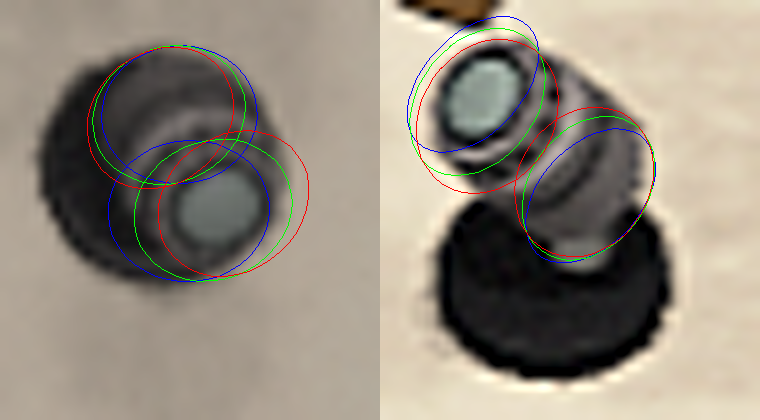

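The overlay puts the lens disc at (215,208) in the left half, on the green outline, and the side view agrees. The camera yaw is about 0.19 rad. I'll pick up the wide ring.

Run:
```python
from h import *
D=tool([0,0,-1],[0,-1,0])
arm.move_pose([*RING,.13],D)
print(arm.move_l([*RING,.004],feed=.12,until_force=8), monitor.state()["tool_pos"])
arm.clamp(60); st=monitor.state(); print(st["opening"],st["tool_pos"])
arm.move_l([*RING,.12]); arm.move_l([*GAUGE,.13])
st=monitor.state(); print(st["opening"],st["tool_pos"],st["clock"],st["wrist_force"])
t=optics.snapshot("top"); s=optics.snapshot("side")
a=cv2.resize(t["color"][205:275,320:400],(400,350),interpolation=cv2.INTER_CUBIC)
b=cv2.resize(s["color"][190:280,240:320],(400,450),interpolation=cv2.INTER_CUBIC)
cv2.imwrite("pics/hold.png",np.hstack([cv2.copyMakeBorder(a,0,100,0,0,0),b]))
```

```text
False [ 0.3941 -0.3246  0.0047]
0.04282384540496564 [ 0.3939 -0.3243  0.0049]
0.04291670448804451 [ 0.4614 -0.2541  0.1295] 4.8167 [-0.6765 -0.289  -1.2275]
```

View pics/hold.png

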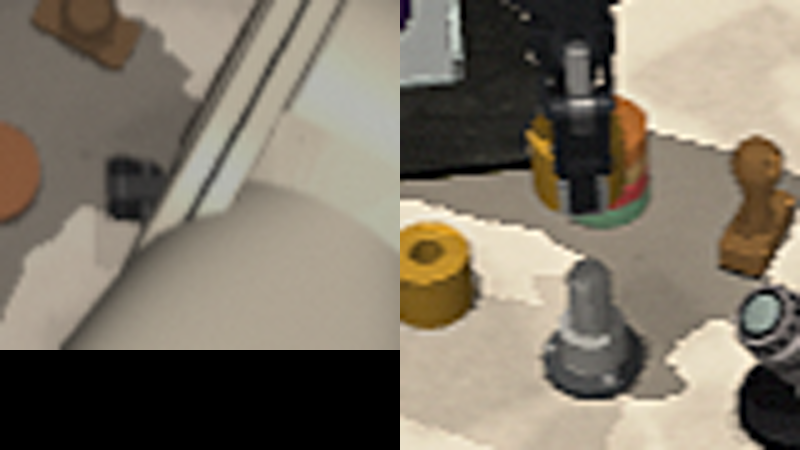

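Run:
```python
from h import *
s=optics.snapshot("side"); T=monitor.state()["tool_pos"]
ring=lambda dx,z:[proj(s,[T[0]+dx+.022*np.cos(q),T[1]+.022*np.sin(q),z]) for q in np.linspace(0,6.28,200)]
for dx in(0,.003):
    p=np.array(ring(dx,.126)+ring(dx,.162)); print(dx,p.min(0),p.max(0))
# measured brass edges per row (pre-fingers) in the ring area
m=brass(s["color"],(10,110,50),(34,255,255))
for v in range(210,234,2):
    r=np.where(m[v,255:300])[0]+255; print(v,r.min() if len(r) else None, r.max() if len(r) else None,end='; ')
# pin edges: columns by row, grey vs background
g=cv2.cvtColor(s["color"],cv2.COLOR_BGR2GRAY)
for v in(246,248,250,252,254): print(v,g[v,268:290])
for x in(.459,.462,.465): print(x,proj(s,[x,-.254,.05]),proj(s,[x,-.254,.07]))
```

```text
0 [264.6275 209.309 ] [284.3289 233.5148]
0.003 [265.9331 209.1847] [285.5965 233.3805]
210 283 285; 212 282 288; 214 266 288; 216 265 289; 218 266 288; 220 266 288; 222 266 288; 224 267 288; 226 267 286; 228 267 284; 230 268 282; 232 None None; 246 [196 200 199 205 187 124 114 128 112 120 101  99  88  80 110 135 130 128
 125 125 126 124]
248 [197 198 200 202 207 164  87 107 120 112  90  94  86  80 110 131 123 122
 122 122 124 122]
250 [215 194 200 201 206 164  92 105 111 103  88  89  87  74 105 132 125 121
 123 125 122 125]
252 [198 200 200 206 191 144 102 102 108 110 102  91  87  76  76  85 112 134
 126 123 123 122]
254 [197 201 201 194 173 153 114 100 105 108  99  88  85  75  73  84  86 116
 138 127 125 125]
0.459 [275.5193 249.0594] [275.1298 243.3947]
0.462 [276.7379 248.9272] [276.3623 243.263 ]
0.465 [277.9557 248.795 ] [277.5938 243.1314]
```

The side view shows the ring firmly held above the gauge. Its left edge is at u≈265.7 and the pin centre at u≈277.4, so the two line up to within about 1 mm. Lowering now with a force guard.

Run:
```python
from h import *
hit=arm.move_l([*GAUGE,.029],feed=.06,until_force=10)
st=monitor.state(); print(hit,st["tool_pos"],st["wrist_force"],st["torque"],st["clock"])
arm.pause(.3)
s=optics.snapshot("side")
cv2.imwrite("pics/seat.png",cv2.resize(s["color"][215:285,240:320],(480,420),interpolation=cv2.INTER_CUBIC))
```

```text
True [ 0.4618 -0.2539  0.0349] [-0.503   0.2978  4.8679] [0.0035 0.0976 0.0296] 6.4
```

View pics/seat.png

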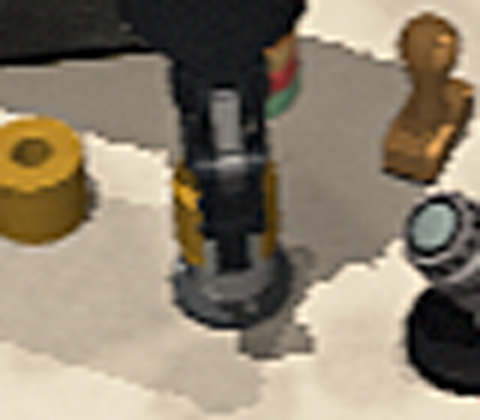

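Contact came at TCP z = 0.0349, exactly the height expected for a seated ring, with the ring round the pin at crop (225,215). The side forces are near zero. Next I'll draw it off and present it.

Run:
```python
from h import *
arm.move_l([*GAUGE,.22],feed=.12)
psi=.19; v=los(psi); L=np.r_[FOOT-.02*np.array([np.cos(psi),np.sin(psi)]),.08]; C=L+.12*v
P=C-.0131*v; O=tool(-v,[np.sin(psi),-np.cos(psi),0])
arm.move_pose(P+.04*v,O); arm.move_l(P,O,feed=.08); arm.pause(.5)
st=monitor.state(); print(P,O,st["tool_pos"],st["eef_rot"],st["opening"],st["wrist_force"],st["clock"])
s=optics.snapshot("side"); t=optics.snapshot("top")
b=s["color"][150:300,220:370].copy(); b=cv2.resize(b,None,fx=4,fy=4,interpolation=cv2.INTER_CUBIC)
for p in(L,L+.102*v,C,L+.138*v):
    q=(proj(s,p)-[220,150]+.5)*4; cv2.circle(b,tuple(int(i) for i in q),3,(0,0,255),-1)
cv2.imwrite("pics/fin.png",b); cv2.imwrite("pics/fint.png",t["color"])
```

```text
[ 0.4786 -0.3174  0.1676] [-2.021   1.6694 -0.5264] [ 0.4785 -0.3175  0.1677] [-2.0208  1.6697 -0.5268] 0.04281917140618242 [-0.0109 -0.2127 -0.9685] 10.2167
```

View pics/fin.png

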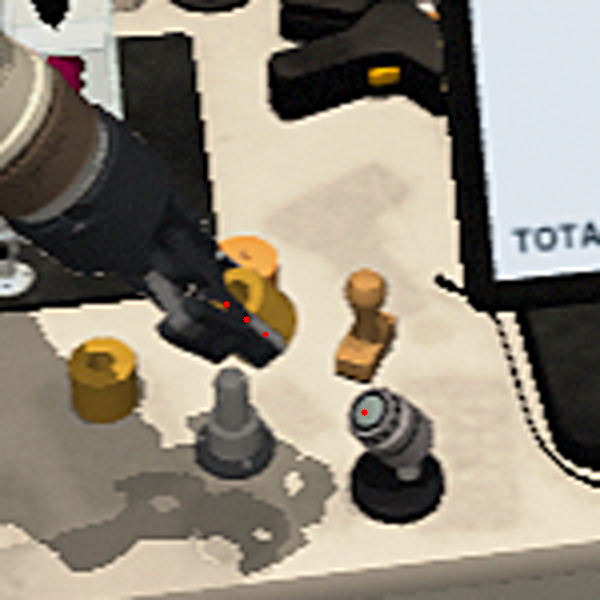

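The picture shows the ring held at about (258,310), on the line of sight (red dots) from the lens at (365,412). Last check before handing in: outline overlay, and whether the other objects have moved.

Run:
```python
from h import *
s=optics.snapshot("side"); psi=.19; v=los(psi); L=np.r_[FOOT-.02*np.array([np.cos(psi),np.sin(psi)]),.08]+[.0018,0,0]
a=np.cross(v,[0,0,1]);a/=np.linalg.norm(a);c=np.cross(v,a)
F=9;b=cv2.resize(s["color"][200:250,255:315],None,fx=F,fy=F,interpolation=cv2.INTER_CUBIC)
for d,r in((.102,.022),(.138,.022),(.138,.013)):
    p=np.array([proj(s,L+d*v+r*(np.cos(q)*a+np.sin(q)*c)) for q in np.linspace(0,6.3,60)])
    cv2.polylines(b,[((p-[255,200]+.5)*F).astype(np.int32)],True,(0,0,255),1)
cv2.imwrite("pics/ov.png",b)
i0=cv2.imread("pics/side0.png")
for n,(x0,y0,x1,y1) in dict(narrow=(230,228,262,262),stamp=(300,214,322,248)).items():
    for im in(i0,s["color"]):
        m=cv2.moments(brass(im[y0:y1,x0:x1],(8,110,50),(34,255,255)),True); print(n,m["m10"]/m["m00"]+x0,m["m01"]/m["m00"]+y0)
st=monitor.state(); print(st["opening"],st["tool_pos"],st["clock"])
```

```text
narrow 245.3967213114754 244.64262295081966
narrow 245.37908496732027 244.718954248366
stamp 310.8492063492063 231.35714285714286
stamp 310.8492063492063 231.35714285714286
0.04267456324627731 [ 0.4786 -0.3174  0.1676] 10.3667
```

View pics/ov.png

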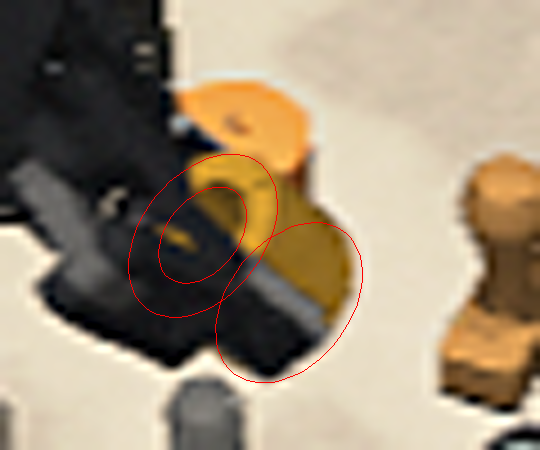

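The overlay matches the ring's rim (230,155), bore and lower edge (350,270) to within about a pixel, so I'm handing in.

Run:
```python
from h import *
print(arm.close_job())
```

```text
the job is handed in; nothing more can be done
None
```

The job is handed in: the wide-bored ring (the right-hand one) fitted over the gauge pin and is now held in front of the inspection camera. `close_job` gives no verdict, so these are my own checks:

- **Fit on the gauge:** the ring met the shoulder at TCP height 0.0349 m, exactly the height expected for a fully seated ring. Side force was under 1 N, and I held it there for 0.3 s before drawing it off.
- **Final pose:** the TCP is within 0.2 mm of the target, with the ring's middle 120 mm from the lens along the line of sight. The ring's expected outline, drawn on the side picture, matches the ring to about a pixel (roughly 2 mm).
- **Grip:** the fingers are still closed on the ring, with an opening of 42.7 mm.
- **Other objects:** the narrow ring and the stamp show no movement in the side picture. The candle is partly hidden behind the hand, so I judged it only by eye; nothing came near it.
- **Time:** about 10.4 s of the 48 s allowed.

**Disagreement:** the two cameras differ by about 3 mm in x. I used the average, and the ring went onto the pin without trouble. The camera's yaw, about 0.19 rad, is good only to about 0.1 rad; that could shift the ring's middle by about 7 mm, within the 20 mm allowed.

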